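Lean the ground bar on the inspection rest

ROBOT

A 6-joint arm with a two-finger parallel gripper is mounted at the origin on the work surface. World frame = base frame: x ahead of the robot, y to its left, z up, the work surface at z = 0. Lengths are in m, angles in rad, forces in N, time in s.
With the tool pointing down it reaches from about 0.35 to 0.975 m from the base axis. Payload 4.9 kg.
Tool frame: the origin (TCP) lies between the finger pads; the fingertips stand 17 mm ahead of it and the grasp point (between the pads) lies 2 mm behind it (manip.nose_length is the distance from the TCP to the fingertips, in m); z points along the fingers, y is the line along which they close (so a half turn about z gives the same grasp; the last joint's range is limited). The gripper opens to 85 mm and grips with 20 to 120 N. Pads are 22 mm wide; open, the fingers measure 114 mm over their backs; the gripper's body (76 mm by 85 mm) begins 54 mm behind the grasp point. The pads swing forward as they close: fully open they stand 13 mm farther back than shut.
Start: joints at [1.06, 0.053, 1.613, -0, 1.476, -0.119], TCP at [0.239, 0.578, 0.248] pointing down, gripper open.
Joint ranges: [-3.01, 3.01], [-1.01, 2.22], [0.06, 2.58], [-1.02, 4.17], [0.09, 2.62], [-3.14, 3.14]. Speed limits (rad/s): [2.57, 2.57, 3.14, 3.14, 3.14, 3.14].

INTERFACE

Orientations are given as a unit quaternion [w, x, y, z].
In Python, from plant import manip gives the robot as it stands. The module is installed in compiled form; this text tells all that it offers.
- The arm moves only by the tool apply_moves, never from a script. Its argument "moves" is a list of rows, each a list of 3 entries, a list of its own where there are three numbers: the turn, a rotation vector about the tool's x, y, z in rad, then the shift along the tool's x, y, z in cm, then the closure, from -1 (fully open) to 1 (shut), so that 0 is half open. A call has 1 to 20 rows; each row is the pose to reach, as a shift and turn from the pose commanded when the call began, along the tool's axes at that moment; what a row does not reach only later rows make up. A row lasts 1/10 s, in which the tool goes at most 50 mm and 8.59 degrees, less where a joint would pass 70% of its speed; a pose out of reach is approached as far as the arm can. A call with a gripper value outside its range is refused whole. The fingers move at their own pace and stop on an object; the grip force is fixed at half the most. Time passes only in rows, so rows that repeat a pose let the fingers close. It gives the time, the measured TCP pose, the force, the opening and the grip force at its end, in the units of the state.
- manip.state(): the state, without advancing time (a new reading comes with each control period).
- manip.grab_frame(name): name is "scene" or "top"; returns a dict with "image" (480x640x3 uint8, red, green, blue), "K" (3x3 intrinsics, pixels), "rvec" (rotation vector, rad) and "tvec" (3), from world to camera coordinates, as OpenCV has them. Camera axes: x right, y down, z forward; pixel columns grow to the right and rows downward; lengths in m; the calibration is good to about 2 mm. A picture is of the moment at which its call begins. There is no depth.
- manip.job_done(): hands the job in; it is judged then, once.
Trained networks look in a picture, given as the dict that the camera call returned (one of the last four; its "shot" number tells which), for a name from the list of things; names that differ only in an ending like _2 or _b are one class to them, and where a whole thing is asked for, a point or a joint stands for the part that bears it (a point fixed in the world has none). Each returns a list of dicts, best first, with "score" (0 to 1); they miss things now and then, are a little off and sometimes report something else, mostly with a low value. They report only what shows in the picture. A call takes as long as a camera call. They do not tell look-alikes from the thing itself.
- manip.look_for(picture, label): "location" ([x, y, z] in m, in the coordinates of the camera as it stood for that picture, good to about 4 mm: the middle of the surface that is visible of it).
- manip.silhouettes(picture, label): "pixels" (480x640 bool, what is visible of it).
- manip.spot_point(picture, label): "location" ([x, y, z] in m, in the coordinates of the camera as it stood for that picture, good to about 4 mm: a listed point, or the origin of a listed thing).
The state is a dict: "time": time; "joint_pos": joint angles; "joint_vel": joint speeds; "joint_efforts": joint torques, N m; "tool_pos": TCP position; "tool_rot": TCP orientation; "contact_force": force on the tool from outside, world axes, zero at the start; "ft_torque": the same for the moment, N m; "gripper_width": opening from 0.0 (shut) to 1.0 (fully open); "grasp_force": force on a finger pad.
Only numpy, scipy, OpenCV 4.12 (cv2) and the standard library are available. Lean on these libraries where they do the work, as an engineer would, in place of code of your own. Each camera call takes 0.05 s, during which the arm holds its last target. There are 200 camera calls.

TASK

Prop the long steel bar up on the inspection rest so that its face can be checked under the lamp: one end of the bar down on the rest's floor and against the low stop strip, the other end leaning on the tall upright plate, square to the plate and about midway along it. Set it down rather than dropping it, and leave the short bar and the spanner where they lie.

Things in the scene. Friction and masses are not known exactly. Their poses are not given: they have to be found in the camera images.
- long_bar_mid (a point): centre of the long bar, the one to prop up: plain bright steel, 200 mm long, 24 wide, 18 thick, about 0.6 kg, both ends alike, loose. It starts flat on the bench on a 24 mm wide face, centre 9 mm above the bench. x along its length, y across its width, z through its thickness.
- rest_floor (a point): fixed rest: aluminium base plate 250x120x12 mm, low stop strip across one end, tall grey upright across the other. Point: on top of the base plate, mid-width, half-way between strip and upright. x level, strip to upright; y along the upright; z up. Strip: inner face x=-85, 16 thick, 110 wide, 22 high. Upright: face x=+85, 120 wide, 150 high. Snug bar: 37 deg from level, centre 68 above point.
- short_bar_mid (a point): centre of the short bar, to be left alone: same steel, 110 long, 24 wide, 18 thick, lying flat near the long bar. x along its length.
- spanner: an open-ended steel spanner 200 long, to be left alone, lying flat near the long bar. x along its length.
Not all that is in view belongs to the job. Leave any purple or turquoise look-alike of the part that bears long_bar_mid alone.

How it is judged:
By the outcome, as a careful person would: the job done as asked, in the order asked, and still so for the second after the job is handed in, with the robot touching nothing.
It also fails if it takes over 48 s, if anything falls off the work surface, if the arm or the gripper's body presses on something with over 40 N, if the wrist force passes 120 N, or if a joint passes its speed limit or range.

## Working session

There is one attempt and no reset: what is moved stays moved. The work goes in short steps, Python scripts to look and compute and a tool call to move; the robot and the scene stay as the last step left them, time stands still between calls to the robot, and variables do not carry over. Pictures are saved under pics/ and viewed, at most 10 in all, crops included, and the job is handed in when it is done.

Besides the shell and the picture viewer there is one more tool, called after ">>>" as name(argument=value, ...) on one line, values as JSON. apply_moves: Moves the arm, as the interface text tells. Its arguments: {"type":"object","properties":{"moves":{"type":"array"}},"required":["moves"]}

```bash
mkdir -p pics; cat > h.py <<'E'
import numpy as np, cv2
from scipy.spatial.transform import Rotation as R
from plant import manip
def cam2w(f,p):
    M=cv2.Rodrigues(np.array(f["rvec"],float))[0]; return M.T@(np.array(p)-np.array(f["tvec"]).ravel())
def w2p(f,P):
    return cv2.projectPoints(np.array(P,float).reshape(-1,3),np.array(f["rvec"],float),np.array(f["tvec"],float),np.array(f["K"]),None)[0].reshape(-1,2)
def p2w(f,uv,z):
    M=cv2.Rodrigues(np.array(f["rvec"],float))[0]; c=-M.T@np.array(f["tvec"]).ravel()
    d=(M.T@np.linalg.inv(f["K"])@np.c_[np.array(uv,float).reshape(-1,2),np.ones(np.size(uv)//2)].T).T
    return c+d*((z-c[2])/d[:,2])[:,None]
def save(f,n,crop=None,s=1):
    im=f["image"]
    if crop: im=im[crop[1]:crop[3],crop[0]:crop[2]]
    cv2.imwrite("pics/"+n,cv2.resize(im[:,:,::-1],None,fx=s,fy=s,interpolation=cv2.INTER_CUBIC))
E
cat > a.py <<'E'
from h import *
np.set_printoptions(precision=4,suppress=True)
for n in ("scene","top"):
    f=manip.grab_frame(n); save(f,n+"1.png")
    print(n,"cam at",cam2w(f,[0,0,0]))
    for l in ("long_bar_mid","rest_floor","short_bar_mid","spanner"):
        for d in manip.spot_point(f,l)[:4]:
            w=cam2w(f,d["location"]);print(l,round(d["score"],2),w,w2p(f,w)[0])
    for l in ("long_bar_mid","short_bar_mid"):
        for d in manip.silhouettes(f,l)[:4]:
            c=cv2.findNonZero(d["pixels"].astype(np.uint8));r=cv2.minAreaRect(c)
            b=p2w(f,cv2.boxPoints(r),0.018)
            print(" sil",l,round(d["score"],2),len(c),r,b[:,:2].tolist())
print(manip.state())
E
python3 a.py
```

```text
scene cam at [1.0211 0.3768 0.5311]
long_bar_mid 0.92 [ 0.4647 -0.205   0.0077] [266.0105 249.5464]
long_bar_mid 0.78 [ 0.2252 -0.4101  0.0039] [273.6843 185.6269]
long_bar_mid 0.76 [ 0.298  -0.1813  0.0088] [324.6633 221.7092]
rest_floor 0.58 [0.5776 0.1756 0.013 ] [398.4606 368.8542]
short_bar_mid 0.95 [ 0.546  -0.2093  0.0055] [235.4068 267.32  ]
spanner 0.67 [ 0.6359 -0.2538 -0.0021] [184.1667 283.3596]
 sil long_bar_mid 0.95 684 ((274.14404296875, 183.91268920898438), (70.09210205078125, 10.206875801086426), 13.781596183776855) [[0.28200290987892573, -0.48115864848250783], [0.23322085067252862, -0.5238095585471683], [0.19558960290837568, -0.3114700015686405], [0.24271615051935658, -0.28014915408252333]]
 sil long_bar_mid 0.89 1040 ((323.4592590332031, 221.35861206054688), (12.741875648498535, 87.33717346191406), 87.95458984375) [[0.35722651555465157, -0.26573412222752607], [0.2182945121131884, -0.11961199029066621], [0.26650862784603346, -0.08630991772505042], [0.39841391918791225, -0.2262369735663345]]
 sil short_bar_mid 0.75 737 ((233.3350067138672, 265.6903381347656), (53.465
[... 1655 characters left out ...]
.69424438476562) [[0.5550161968354412, -0.15490959991515052], [0.5663800009965692, -0.2642530534207091], [0.5387262233617595, -0.2665742353989417], [0.5274011143983295, -0.15754137798322404]]
{'time': 0.7, 'joint_pos': array([ 1.06  ,  0.0526,  1.6129,  0.    ,  1.476 , -0.119 ]), 'joint_vel': array([ 0.0008,  0.001 ,  0.0011,  0.0004,  0.0016, -0.0005]), 'joint_efforts': array([  0.0003, -39.3561, -37.0366,  -0.0001,   0.0005,   0.    ]), 'tool_pos': array([0.2386, 0.5776, 0.2484]), 'tool_rot': array([0.    , 0.1946, 0.9809, 0.    ]), 'contact_force': array([ 1.0175,  0.085 , -0.4043]), 'ft_torque': array([ 0.0127, -0.049 ,  0.0342]), 'grasp_force': 0.0, 'gripper_width': 0.9995869994529601}
```

```bash
python3 - <<'E'
import cv2,numpy as np
t=cv2.imread("pics/top1.png");s=cv2.imread("pics/scene1.png")
a=cv2.resize(t[120:380,160:560],(800,520),interpolation=cv2.INTER_CUBIC)
cv2.imwrite("pics/c1.png",a)
E
```

```text
(no output)
```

View pics/c1.png

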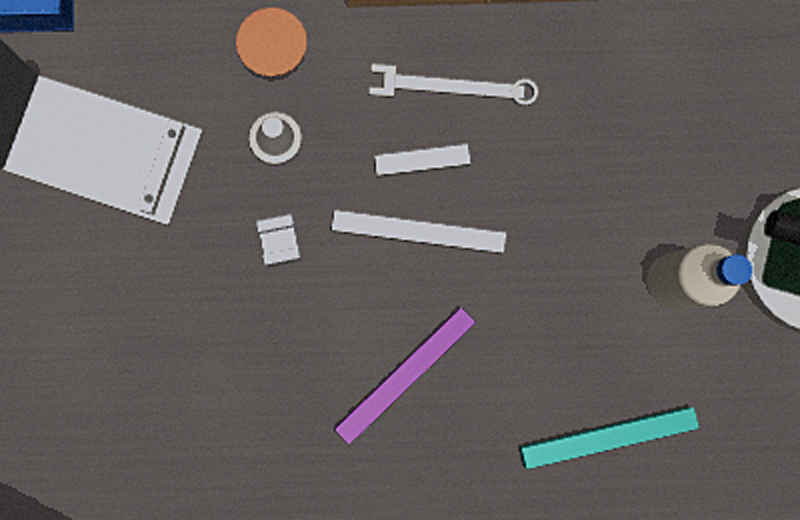

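View pics/scene1.png

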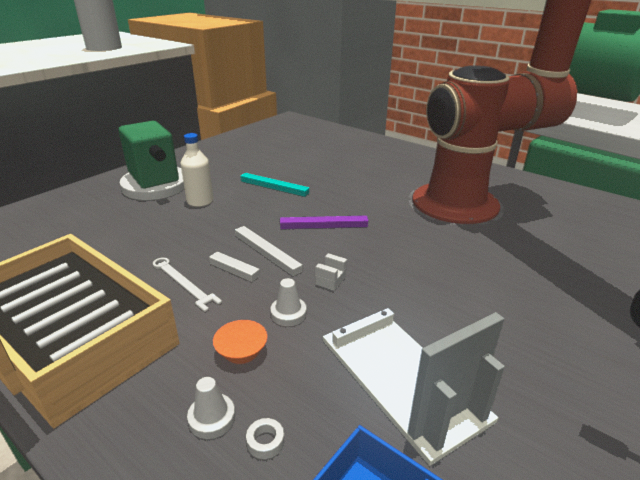

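The top view shows three candidates for the long bar, in full-frame pixels:
- the bright steel bar at (369,235)
- a purple bar at (361,307)
- a turquoise bar at (463,338)

Only the steel bar at (369,235) fits "plain bright steel, 200 mm". The short bar is at (370,200), the spanner at (387,162) and the rest at (205,192), with its strip to the right and its upright at upper left. Next I'll get the angles and confirm them with an overlay crop.

```bash
cat > b.py <<'E'
from h import *
np.set_printoptions(precision=4,suppress=True)
f=manip.grab_frame("top"); im=f["image"]
g=cv2.cvtColor(im,cv2.COLOR_RGB2GRAY)
n,lab,st,c=cv2.connectedComponentsWithStats((g>140).astype(np.uint8),connectivity=4)
def comp(u,v):
    return (lab==lab[v,u]).astype(np.uint8)
m=comp(205,192); print("rest area",m.sum())
# long sides: top & bottom pixel per column
P=[p for p in np.argwhere(m)[:,::-1]]
P=np.array(P); lo=[];hi=[]
for u in range(P[:,0].min(),P[:,0].max()+1):
    v=P[P[:,0]==u][:,1]
    if 0<len(v): hi.append((u,v.min()));lo.append((u,v.max()))
hi=np.array(hi,float);lo=np.array(lo,float)
hi=hi[(hi[:,0]>185)&(hi[:,0]<228)];lo=lo[(lo[:,0]>168)&(lo[:,0]<225)]
for L in (hi,lo):
    w=p2w(f,L+[[0,0]],0.012)[:,:2]; d=np.linalg.svd(w-w.mean(0))[2][0]; d*=np.sign(d[1])
    print("side",w.mean(0),np.degrees(np.arctan2(d[1],d[0])))
    r=w-np.array([.577,.176]);print(" offset",np.mean(r@[-d[1],d[0]]))
b=cv2.minAreaRect(cv2.findNonZero(comp(369,235)))
q=p2w(f,cv2.boxPoints(b),0.018)[:,:2]; e=[q[1]-q[0],q[2]-q[1]]; d=max(e,key=np.linalg.norm);d=d*np.sign(d[1])
print("bar",q.mean(0),np.degrees(np.arctan2(d[1],d[0])),[np.linalg.norm(x) for x in e])
phi=np.radians(72.0); X=np.array([np.cos(phi),np.sin(phi),0]);Y=np.array([-X[1],X[0],0]);O=np.array([.577,.176,.0125])
E
cat >> b.py <<'E'
def rest(x,y,z): return O+X*x+Y*y+np.array([0,0,z])
s=manip.grab_frame("scene")
for fr,nm in((f,"t"),(s,"s")):
    fr["image"]=fr["image"].copy()
    L=[[rest(-.085,-.055,0),rest(-.085,.055,0)],[rest(-.085,-.055,.022),rest(-.085,.055,.022)],[rest(.085,-.06,0),rest(.085,.06,0)],[rest(.085,-.06,.15),rest(.085,.06,.15)],[rest(.085,-.06,0),rest(.085,-.06,.15)],[rest(-.085,-.06,0),rest(.085,-.06,0)],[rest(-.085,.06,0),rest(.085,.06,0)]]
    bb=np.array([*q.mean(0),.018]);bd=np.array([*d,0])/np.linalg.norm(d); L.append([bb-.1*bd,bb+.1*bd])
    for l in L:
        p=w2p(fr,l); cv2.line(fr["image"],*[tuple(int(round(v)) for v in k) for k in p],(255,0,0),1)
save(f,"o_t.png",(100,120,420,280),2.5); save(s,"o_s.png",(220,220,520,470),2)
E
python3 b.py; python3 -c "
import cv2,numpy as np
a=cv2.imread('pics/o_t.png');print(a.shape)"
```

```text
rest area 4242
side [0.6373 0.1726] 69.790047301167
 offset -0.05779544898355234
side [0.5206 0.1958] 70.13063282354955
 offset 0.059721518295009
bar [ 0.4641 -0.2045] 80.94757240800894 [np.float64(0.02326011581234332), np.float64(0.19908927591274084)]
(400, 800, 3)
```

View pics/o_t.png

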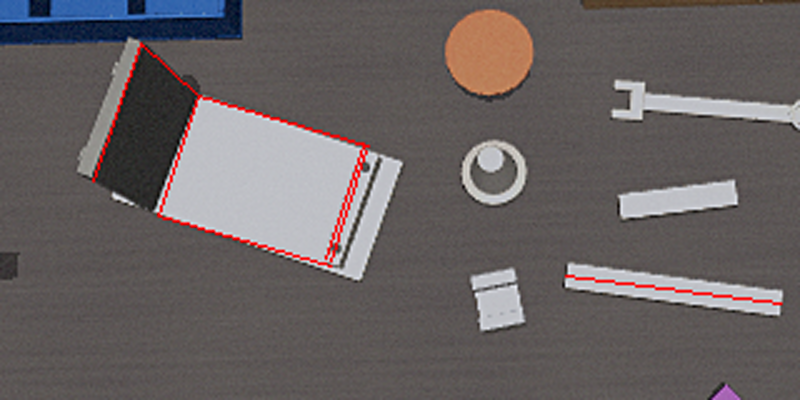

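View pics/o_s.png

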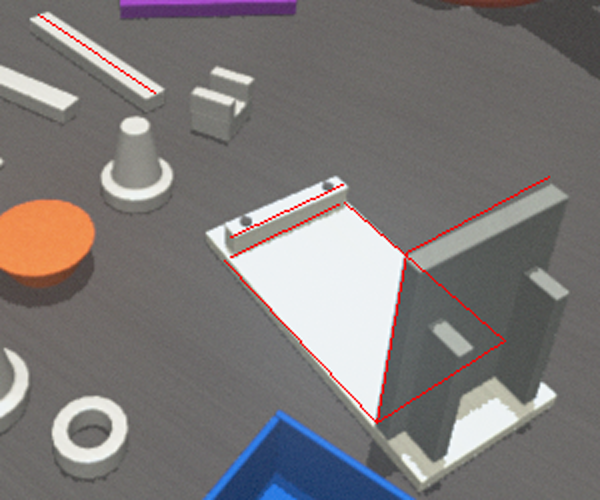

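Overlay check:
- **Rest:** the origin fits at (0.577, 0.176). My trial yaw of 72° is slightly off, and the side lines give 70°.
- **Bar:** the red axis lies along the bright steel bar at crop (565–782, 275–303), so this is the right bar.

Next I'll work out the moves.

```bash
cat >> h.py <<'E'
def pose(az,tilt,az_up=None):
    "tool x along bar (az deg), pitched up by tilt deg; tool z normal into bar"
    a,t=np.radians([az,tilt]); x=np.array([np.cos(a)*np.cos(t),np.sin(a)*np.cos(t),np.sin(t)])
    y=np.array([np.sin(a),-np.cos(a),0]); return R.from_matrix(np.c_[x,y,np.cross(x,y)])
def rel(p0,R0,p,Rt):
    return np.round((R0.inv()*Rt).as_rotvec(),4),np.round(R0.inv().apply(np.array(p)-p0)*100,2)
def cur():
    s=manip.state();w=s["tool_rot"]; return s["tool_pos"],R.from_quat([w[1],w[2],w[3],w[0]])
E
python3 - <<'E'
from h import *
p,r=cur()
print(rel(p,r,[.465,-.2045,.15],pose(81,0)),pose(81,0).as_matrix())
E
```

```text
(array([ 0.0000e+00, -1.0000e-04,  1.3361e+00]), array([-50.79, -63.65,   9.83])) [[ 0.15643447  0.98768834  0.        ]
 [ 0.98768834 -0.15643447  0.        ]
 [ 0.          0.         -1.        ]]
```

>>> apply_moves(moves=[[[0,0,0.12],[-2.5,-3.2,0.5],-1],[[0,0,0.24],[-5,-6.4,1],-0.5],[[0,0,0.36],[-8,-10,1.5],0],[[0,0,0.48],[-11,-13.7,2],0],[[0,0,0.6],[-14,-17.5,2.6],0],[[0,0,0.72],[-17,-21.3,3.2],0],[[0,0,0.84],[-20,-25,3.8],0],[[0,0,0.96],[-23,-28.8,4.4],0],[[0,0,1.08],[-26,-32.6,5],0],[[0,0,1.2],[-29,-36.3,5.6],0],[[0,0,1.336],[-32,-40,6.2],0],[[0,0,1.336],[-35,-43.8,6.8],0],[[0,0,1.336],[-38,-47.6,7.4],0],[[0,0,1.336],[-41,-51.4,8],0],[[0,0,1.336],[-44,-55.1,8.6],0],[[0,0,1.336],[-47,-58.9,9.2],0],[[0,0,1.336],[-50,-62.7,9.7],0],[[0,0,1.336],[-50.8,-63.65,9.8],0],[[0,0,1.336],[-50.8,-63.65,9.8],0],[[0,0,1.336],[-50.8,-63.65,9.8],0]])

```text
time: 2.8
tool_pos: [0.4649, -0.2038, 0.1502]
tool_rot: [-0.0, 0.76, 0.65, 0.0]
contact_force: [0.3, -0.4, -0.5]
gripper_width: 0.499
grasp_force: 0.0
```

```bash
python3 - <<'E'
from h import *
np.set_printoptions(precision=4,suppress=True)
p,r=cur(); print(p,manip.state()["joint_pos"],rel(p,r,[.465,-.2045,.019],pose(81,0)))
f=manip.grab_frame("scene");
for d in manip.spot_point(f,"long_bar_mid")[:2]: print(d["score"],cam2w(f,d["location"]))
save(f,"above.png",(130,120,430,345),2.5)
E
```

```text
[ 0.4649 -0.2038  0.1502] [-0.5601 -0.1495  1.9761  0.0005  1.3158 -0.4034] (array([-0.0006, -0.0008,  0.0003]), array([-0.08,  0.03, 13.12]))
0.75 [ 0.3    -0.1809  0.0072]
0.63 [ 0.4648 -0.2088  0.009 ]
```

View pics/above.png

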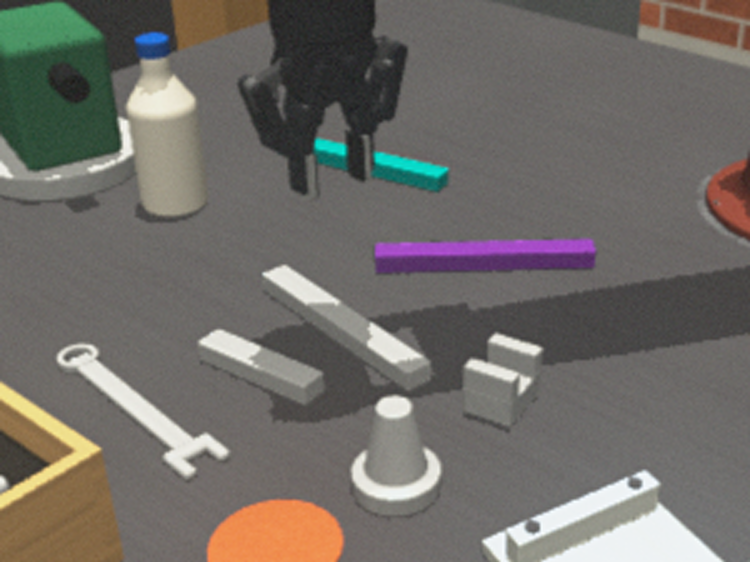

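The gripper hangs half open above the steel bar. The bar's far end is at crop (430,375), and there's a clear gap to the short bar at (260,365). I'll descend and grip.

>>> apply_moves(moves=[[[0,0,0],[0,0,3],0],[[0,0,0],[0,0,6],0],[[0,0,0],[0,0,9],0],[[0,0,0],[0,0,11],0],[[0,0,0],[0,0,12],0],[[0,0,0],[0,0,12.6],0],[[0,0,0],[0,0,13.1],0],[[0,0,0],[0,0,13.1],0],[[0,0,0],[0,0,13.1],0.2],[[0,0,0],[0,0,13.1],0.4],[[0,0,0],[0,0,13.1],0.6],[[0,0,0],[0,0,13.1],1],[[0,0,0],[0,0,13.1],1],[[0,0,0],[0,0,13.1],1],[[0,0,0],[0,0,13.1],1],[[0,0,0],[0,0,13.1],1]])

```text
time: 4.5
tool_pos: [0.4648, -0.2049, 0.0204]
tool_rot: [-0.0, 0.76, 0.65, -0.001]
contact_force: [-5.2, 0.6, 6.7]
gripper_width: 0.264
grasp_force: 62.7
```

>>> apply_moves(moves=[[[0,0,0],[0,0,-0.5],1],[[0,0,0],[0,0,-1.5],1],[[0,0,0],[0,0,-3.5],1],[[0,0,0],[0,0,-7],1],[[0,0,0],[0,0,-11],1],[[0,0,0],[0,0,-15],1],[[0,0,0],[0,0,-19],1],[[0,0,0],[0,0,-22],1],[[0,0,0],[0,0,-23],1],[[0,0,0],[0,0,-23],1]])

```text
time: 5.5
tool_pos: [0.4655, -0.2048, 0.2505]
tool_rot: [0.001, 0.76, 0.649, 0.0]
contact_force: [-0.2, -0.8, -8.0]
gripper_width: 0.265
grasp_force: 61.2
```

```bash
python3 - <<'E'
from h import *
np.set_printoptions(precision=4,suppress=True)
p,r=cur(); print(p,manip.state()["joint_pos"],manip.state()["contact_force"],manip.state()["gripper_width"])
O=np.array([.577,.176,.0125]); ph=70; X=np.array([np.cos(np.radians(ph)),np.sin(np.radians(ph)),0])
def tgt(cx,cz,tilt): # bar centre in rest frame -> TCP; bar centre 11 mm ahead of TCP
    Rt=pose(ph,tilt); return O+X*cx+[0,0,cz]-Rt.as_matrix()[:,2]*.011,Rt
for a in [(-.06,.26,0),(0,.26,42),(0,.2,42)]:
    P,Rt=tgt(*a);print(a,P,rel(p,r,P,Rt))
for n in("scene","top"):
  f=manip.grab_frame(n)
  for d in manip.spot_point(f,"long_bar_mid")[:3]: print(n,d["score"],cam2w(f,d["location"]), "rel tool cm",r.inv().apply(cam2w(f,d["location"])-p)*100)
  if n=="scene": save(f,"lift.png",(80,0,400,260),2.3)
E
```

```text
[ 0.4655 -0.2048  0.2505] [-0.561  -0.2341  1.8776  0.0001  1.4953 -0.404 ] [-0.2043 -0.7613 -7.9507] 0.2652091726879813
(-0.06, 0.26, 0) [0.5565 0.1196 0.2835] (array([0.0027, 0.0007, 0.1921]), array([33.46,  3.92, -3.32]))
(0, 0.26, 42) [0.5745 0.1691 0.2807] (array([-0.0678,  0.7315,  0.1844]), array([38.63,  4.92, -3.04]))
(0, 0.2, 42) [0.5745 0.1691 0.2207] (array([-0.0678,  0.7315,  0.1844]), array([38.64,  4.91,  2.96]))
scene 0.82 [ 0.298  -0.1843  0.0076] rel tool cm [ -0.5712 -16.934   24.2483]
scene 0.64 [ 0.2219 -0.4142  0.0084] rel tool cm [-24.4611 -20.8573  24.1815]
scene 0.56 [ 0.4642 -0.2086  0.2393] rel tool cm [-0.3895 -0.0786  1.1278]
top 0.94 [ 0.4682 -0.2028  0.2328] rel tool cm [0.2442 0.2306 1.777 ]
top 0.83 [ 0.2268 -0.4114  0.0075] rel tool cm [-24.1093 -20.4163  24.2747]
```

View pics/lift.png

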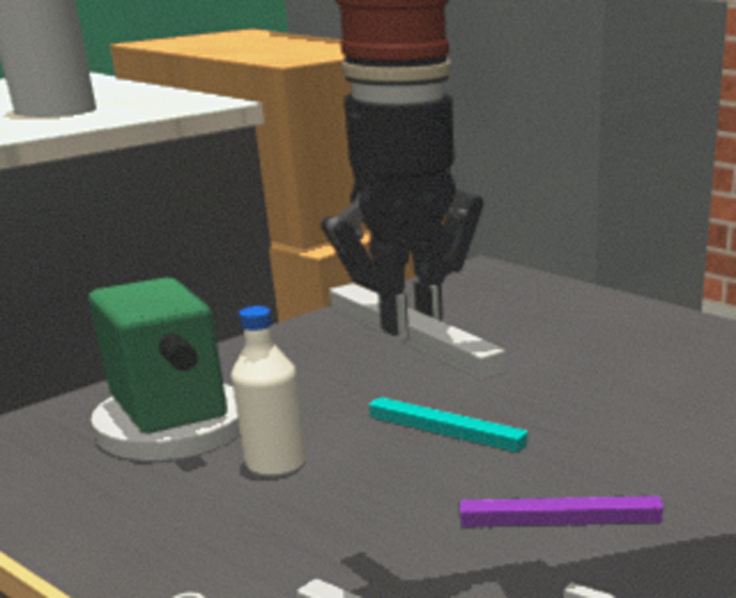

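The bar is held by its middle and hangs level, with its ends at crop (335,290) and (500,360). Now I'll carry it over the rest and tilt it to 42°.

>>> apply_moves(moves=[[[0,0,0],[1,0.1,-1],1],[[-0.005,0.05,0.013],[3,0.4,-2],1],[[-0.01,0.11,0.028],[6,0.8,-3],1],[[-0.016,0.17,0.043],[9,1.1,-3],1],[[-0.022,0.24,0.06],[12,1.5,-3],1],[[-0.028,0.3,0.076],[15,1.9,-3],1],[[-0.034,0.37,0.093],[18,2.3,-3],1],[[-0.041,0.44,0.111],[21,2.7,-3],1],[[-0.047,0.51,0.129],[24,3.1,-3],1],[[-0.053,0.57,0.144],[27,3.4,-3],1],[[-0.058,0.63,0.159],[30,3.8,-3],1],[[-0.063,0.68,0.171],[33,4.2,-3],1],[[-0.066,0.71,0.179],[35.5,4.5,-3],1],[[-0.068,0.7315,0.184],[37.5,4.8,-3],1],[[-0.068,0.7315,0.184],[38.6,4.9,-3],1],[[-0.068,0.7315,0.184],[38.6,4.9,-3],1],[[-0.068,0.7315,0.184],[38.6,4.9,-3],1]])

```text
time: 7.4
tool_pos: [0.5736, 0.1688, 0.279]
tool_rot: [-0.206, 0.765, 0.536, 0.292]
contact_force: [0.1, 0.1, -7.7]
gripper_width: 0.264
grasp_force: 61.2
```

```bash
cat > m.py <<'E'
from h import *
import sys
np.set_printoptions(precision=4,suppress=True)
p,r=cur(); s=manip.state();print(p,s["joint_pos"],s["contact_force"],s["gripper_width"])
O=np.array([.577,.176,.0125]); ph=70; c,q=np.cos(np.radians(ph)),np.sin(np.radians(ph)); X=np.array([c,q,0]);Y=np.array([-q,c,0])
def tgt(cx,cz,tilt,cy=0.001):
    Rt=pose(ph,tilt); return O+X*cx+Y*cy+[0,0,cz]-Rt.as_matrix()[:,2]*.012,Rt
M=r.as_matrix();print("axis in rest",M[:,0]@X,M[:,0]@Y,M[2,0],"tilt",np.degrees(np.arcsin(M[2,0])),"yfinger",M[:,1]@X,M[2,1])
bc=p+M[:,2]*.012-O;print("bar centre rest",bc@X,bc@Y,bc[2])
E
cat > d.py <<'E'
from m import *
# corners of bar drawn on both images for check
ims=[]
for n in("scene","top"):
  f=manip.grab_frame(n); f["image"]=f["image"].copy()
  for d in manip.spot_point(f,"long_bar_mid")[:3]:
    w=cam2w(f,d["location"]);print(n,round(d["score"],2),w,"rel tool cm",r.inv().apply(w-p)*100) if w[2]>.04 else 0
  B=p+M[:,2]*.012
  for sy in(-1,1):
    for sz in(-1,1):
      l=w2p(f,[B+M@[sx*.1,sy*.012,sz*.009] for sx in(-1,1)]); cv2.line(f["image"],*[tuple(int(round(v)) for v in k) for k in l],(255,0,0),1)
  k=f["image"][100:400,300:560] if n=="scene" else f["image"][60:360,100:360]
  ims.append(k)
cv2.imwrite("pics/"+sys.argv[1],cv2.resize(np.hstack(ims)[:,:,::-1],None,fx=1.5,fy=1.5,interpolation=cv2.INTER_CUBIC))
E
python3 d.py tilt.png; python3 - <<'E'
from m import *
for a in [(0,.12,42),(0,.09,42)]: print(a,rel(p,r,*tgt(*a)))
E
```

```text
[0.5736 0.1688 0.279 ] [-0.1374 -0.1909  1.9058  0.7397  1.3251  0.0613] [ 0.0793  0.0598 -7.6609] 0.26395606977464137
axis in rest 0.7440124962483673 -0.0007991109774493061 0.6681652242132321 tilt 41.92561338599093 yfinger 0.0011519063478175598 -0.002478639488880663
bar centre rest 0.0001286828289639343 0.000739626036459221 0.25760493036562576
scene 0.95 [0.5746 0.1733 0.2697] rel tool cm [-0.2869 -0.0596  1.0011]
top 0.62 [0.5807 0.1744 0.2677] rel tool cm [-0.1924  0.4737  1.3506]
[0.574  0.1683 0.2794] [-0.1388 -0.1913  1.9059  0.7409  1.3248  0.0613] [-0.1452 -0.0129 -6.7927] 0.2639693720209218
axis in rest 0.7431566758905912 -0.0017996544016796775 0.6691150247328793 tilt 41.998798682371216 yfinger -0.000520825573596923 -0.0021111394796586302
bar centre rest -0.00027701876617844255 0.00023545631537856828 0.2580034999341129
(0, 0.12, 42) (array([-0.0012,  0.    , -0.0018]), array([-9.21, -0.05, 10.27]))
(0, 0.09, 42) (array([-0.0012,  0.    , -0.0018]), array([-11.22,  -0.04,  12.5 ]))
```

View pics/tilt.png

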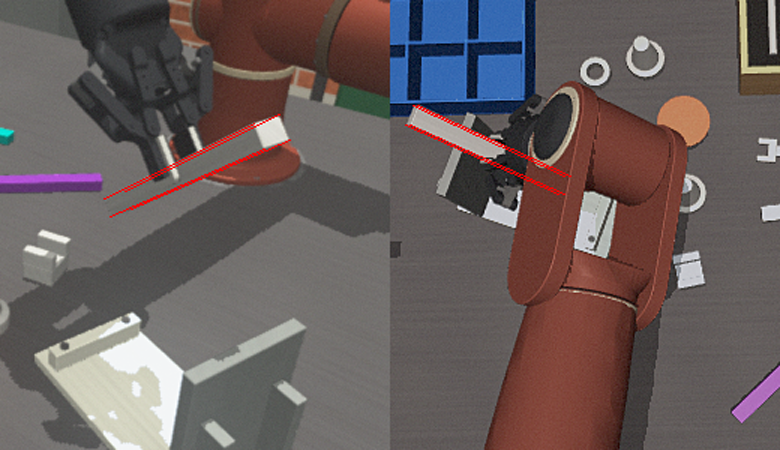

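The held-bar model (red) agrees with both views. The end face is at crop (275,135), and the bar points at the middle of the upright at (245,345). I'll lower it to just above the strip and look again.

>>> apply_moves(moves=[[[0,0,0],[-1.2,0,1.3],1],[[0,0,0],[-3,0,3.4],1],[[0,0,0],[-5,0,5.6],1],[[0,0,0],[-7,0,7.8],1],[[0,0,0],[-8.5,0,9.5],1],[[0,0,0],[-9.5,0,10.6],1],[[0,0,0],[-9.9,0,11],1],[[0,0,0],[-9.9,0,11],1],[[0,0,0],[-9.9,0,11],1]])

```text
time: 8.5
tool_pos: [0.5746, 0.169, 0.1328]
tool_rot: [-0.206, 0.765, 0.535, 0.294]
contact_force: [0.3, -0.5, -7.0]
gripper_width: 0.259
grasp_force: 61.2
```

```bash
python3 d.py low.png; python3 - <<'E'
from m import *
for a in [(0,.085,42),(0,.075,42)]: print(a,rel(p,r,*tgt(*a)))
E
```

```text
[0.5746 0.169  0.1328] [-0.1375 -0.0197  2.0117  0.8132  1.1242 -0.1464] [ 0.3389 -0.4854 -7.0252] 0.25916160619940193
axis in rest 0.742192591169928 -0.00023368522890512939 0.6701866180428272 tilt 42.081469705451326 yfinger -0.00017988686566894652 -0.00014947258102215866
bar centre rest 0.0006871525454483664 -0.00011731422921732273 0.11135538637166537
scene 0.98 [0.5796 0.1734 0.1202] rel tool cm [-0.4131  0.3222  1.3178]
top 0.88 [0.5811 0.1772 0.124 ] rel tool cm [0.1411 0.3302 1.3129]
[0.5744 0.1691 0.1328] [-0.1373 -0.0202  2.012   0.8128  1.1243 -0.1465] [ 0.251   0.3036 -7.491 ] 0.2559769942467001
axis in rest 0.7423882326428156 0.0002679566894287659 0.6699698800936421 tilt 42.06474017648399 yfinger 0.00029066151464982536 7.787363385930446e-05
bar centre rest 0.0006670581072744218 8.4265213518095e-05 0.1114000557601668
(0, 0.085, 42) (array([-0.0001, -0.0011,  0.0003]), array([-1.82, -0.09,  1.92]))
(0, 0.075, 42) (array([-0.0001, -0.0011,  0.0003]), array([-2.49, -0.09,  2.66]))
```

View pics/low.png

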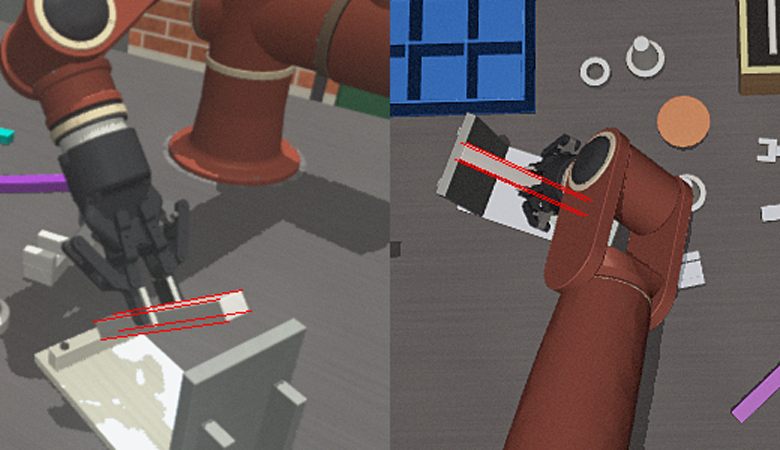

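The bar is over the rest, mid-width. Its upper end is at crop (235,303), level with the upright's top and clear of it, and its lower end is just inside the strip at (100,330). I'll lower it slowly.

>>> apply_moves(moves=[[[0,0,0],[-0.2,0,0.5],1],[[0,0,0],[-0.6,-0.05,0.9],1],[[0,0,0],[-1.0,-0.05,1.3],1],[[0,0,0],[-1.3,-0.05,1.65],1],[[0,0,0],[-1.46,-0.05,1.84],1],[[0,0,0],[-1.46,-0.05,1.84],1],[[0,0,0],[-1.46,-0.05,1.84],1]])

```text
time: 9.4
tool_pos: [0.5737, 0.1708, 0.1079]
tool_rot: [-0.207, 0.765, 0.535, 0.293]
contact_force: [0.6, 0.8, -6.7]
gripper_width: 0.258
grasp_force: 61.3
```

```bash
python3 m.py
```

```text
[0.5737 0.1708 0.1079] [-0.1343  0.0191  2.0215  0.8303  1.0908 -0.1822] [ 0.6394  0.8242 -6.7022] 0.2582400134782969
axis in rest 0.7426737912031461 -0.0015979414773584397 0.6696514663935123 tilt 42.04017051020536 yfinger 9.554007218625846e-05 -0.002492179438199793
bar centre rest 0.0019676248575408173 0.0013790803865498618 0.08649785279900164
```

>>> apply_moves(moves=[[[0,0,0],[-0.2,0,0.22],1],[[0,0,0],[-0.4,0,0.45],1],[[0,0,0],[-0.6,0,0.67],1],[[0,0,0],[-0.6,0,0.67],1],[[0,0,0],[-0.6,0,0.67],1]])

```text
time: 9.9
tool_pos: [0.5734, 0.1708, 0.0987]
tool_rot: [-0.207, 0.765, 0.535, 0.293]
contact_force: [-0.5, 0.2, -6.4]
gripper_width: 0.261
grasp_force: 61.3
```

>>> apply_moves(moves=[[[0,0,0],[-0.07,0,0.08],1],[[0,0,0],[-0.14,0,0.15],1],[[0,0,0],[-0.14,0,0.15],1],[[0,0,0],[-0.14,0,0.15],1]])

```text
time: 10.3
tool_pos: [0.5735, 0.1708, 0.0968]
tool_rot: [-0.207, 0.765, 0.535, 0.293]
contact_force: [0.0, 0.1, -8.0]
gripper_width: 0.26
grasp_force: 61.3
```

```bash
python3 m.py
```

```text
[0.5735 0.1708 0.0968] [-0.1343  0.0377  2.0248  0.8386  1.0761 -0.2005] [ 0.0364  0.0754 -7.9871] 0.260381376289101
axis in rest 0.7427999028481648 -0.0014366322572720504 0.6695119419521317 tilt 42.029407418390505 yfinger 0.00026350770524628434 -0.00243813639895446
bar centre rest 0.0019366025515294787 0.001520101968276733 0.0754117437923065
```

>>> apply_moves(moves=[[[0,0,0],[-0.07,0,0.08],1],[[0,0,0],[-0.14,0,0.15],1],[[0,0,0],[-0.14,0,0.15],1],[[0,0,0],[-0.14,0,0.15],1]])

```text
time: 10.7
tool_pos: [0.5734, 0.1708, 0.0947]
tool_rot: [-0.207, 0.765, 0.535, 0.293]
contact_force: [0.7, -0.4, -7.1]
gripper_width: 0.263
grasp_force: 61.3
```

>>> apply_moves(moves=[[[0,0,0],[-0.04,0,0.04],1],[[0,0,0],[-0.07,0,0.08],1],[[0,0,0],[-0.07,0,0.08],1],[[0,0,0],[-0.07,0,0.08],1]])

```text
time: 11.1
tool_pos: [0.5737, 0.1708, 0.094]
tool_rot: [-0.207, 0.765, 0.535, 0.293]
contact_force: [-1.3, 1.2, -5.8]
gripper_width: 0.257
grasp_force: 61.4
```

>>> apply_moves(moves=[[[0,0,0],[-0.07,0,-0.07],1],[[0,0,0],[-0.15,0,-0.13],1],[[0,0,0],[-0.22,0,-0.2],1],[[0,0,0],[-0.22,0,-0.2],1]])

```text
time: 11.5
tool_pos: [0.5727, 0.1679, 0.094]
tool_rot: [-0.207, 0.765, 0.535, 0.293]
contact_force: [-0.1, 1.1, -4.5]
gripper_width: 0.262
grasp_force: 61.3
```

>>> apply_moves(moves=[[[0,0,0],[-0.07,0,-0.07],1],[[0,0,0],[-0.11,0,-0.1],1],[[0,0,0],[-0.15,0,-0.13],1],[[0,0,0],[-0.15,0,-0.13],1]])

```text
time: 11.9
tool_pos: [0.572, 0.1662, 0.094]
tool_rot: [-0.207, 0.765, 0.535, 0.293]
contact_force: [1.3, 1.8, -4.1]
gripper_width: 0.268
grasp_force: 61.3
```

```bash
python3 m.py
```

```text
[0.572  0.1662 0.094 ] [-0.1438  0.0389  2.0294  0.8402  1.0784 -0.2122] [ 1.3217  1.7689 -4.0691] 0.26782576786377515
axis in rest 0.7423514208384823 -0.0014453936562676952 0.6700091632330599 tilt 42.067772029081794 yfinger 0.00011705358469900581 -0.0022869609036993976
bar centre rest -0.0028795332068885333 0.001375851290722151 0.07261444861772616
```

>>> apply_moves(moves=[[[0,0,0],[-0.07,0,-0.07],1],[[0,0,0],[-0.15,0,-0.13],1],[[0,0,0],[-0.15,0,-0.13],1],[[0,0,0],[-0.15,0,-0.13],1]])

```text
time: 12.3
tool_pos: [0.5717, 0.1652, 0.0949]
tool_rot: [-0.207, 0.764, 0.535, 0.294]
contact_force: [2.3, 6.8, -3.7]
gripper_width: 0.259
grasp_force: 61.1
```

```bash
python3 - <<'E'
from m import *
def con(a):
    t=np.radians(a);return -.085+.009*np.sin(t)+.1*np.cos(t),.1*np.sin(t)+.009*np.cos(t)
p0,R0=tgt(*con(42),42)
for a in (41,40,39,38,37.5,37,36.5):print(a,rel(p0,R0,*tgt(*con(a),a)))
E
```

```text
[0.5717 0.1652 0.0949] [-0.1468  0.0372  2.0304  0.8423  1.0815 -0.215 ] [ 2.2535  6.7931 -3.6647] 0.2585618964550414
axis in rest 0.7406298360150261 -0.001352082004636645 0.6719119122910446 tilt 42.21479915568471 yfinger 0.00028514623739002307 -0.0023265938178349543
bar centre rest -0.0038704008177883023 0.0013381129039222726 0.07346618197187912
41 (array([-0.    , -0.0175,  0.    ]), array([ 0.02, -0.  ,  0.16]))
40 (array([ 0.    , -0.0349, -0.    ]), array([0.03, 0.  , 0.32]))
39 (array([ 0.    , -0.0524, -0.    ]), array([0.04, 0.  , 0.48]))
38 (array([ 0.    , -0.0698, -0.    ]), array([0.05, 0.  , 0.64]))
37.5 (array([-0.    , -0.0785,  0.    ]), array([0.05, 0.  , 0.72]))
37 (array([-0.    , -0.0873,  0.    ]), array([ 0.05, -0.  ,  0.8 ]))
36.5 (array([-0.   , -0.096,  0.   ]), array([0.06, 0.  , 0.88]))
```

>>> apply_moves(moves=[[[0,-0.0175,0],[0.02,0,0.16],1],[[0,-0.035,0],[0.03,0,0.32],1],[[0,-0.052,0],[0.04,0,0.48],1],[[0,-0.06,0],[0.05,0,0.56],1],[[0,-0.07,0],[0.05,0,0.64],1],[[0,-0.07,0],[0.05,0,0.64],1],[[0,-0.07,0],[0.05,0,0.64],1]])

```text
time: 13.0
tool_pos: [0.5733, 0.1697, 0.0903]
tool_rot: [-0.189, 0.774, 0.542, 0.267]
contact_force: [1.4, 6.4, -2.7]
gripper_width: 0.265
grasp_force: 61.0
```

```bash
python3 d.py lean.png
```

```text
[0.5733 0.1697 0.0903] [-0.1108  0.04    2.0126  0.7624  1.0566 -0.1396] [ 1.3959  6.4443 -2.7099] 0.2646898337499364
axis in rest 0.7858833853031828 -0.0012811619478672047 0.6183734012135976 tilt 38.19744866826747 yfinger 0.00021905647135038805 -0.0023502162565354756
bar centre rest 0.0002265379148519627 0.0013913732859046491 0.06838636101294991
scene 0.93 [0.5781 0.1721 0.0804] rel tool cm [-0.3094  0.3763  1.0222]
top 0.66 [0.5807 0.1734 0.0757] rel tool cm [-0.4338  0.5807  1.5184]
```

View pics/lean.png

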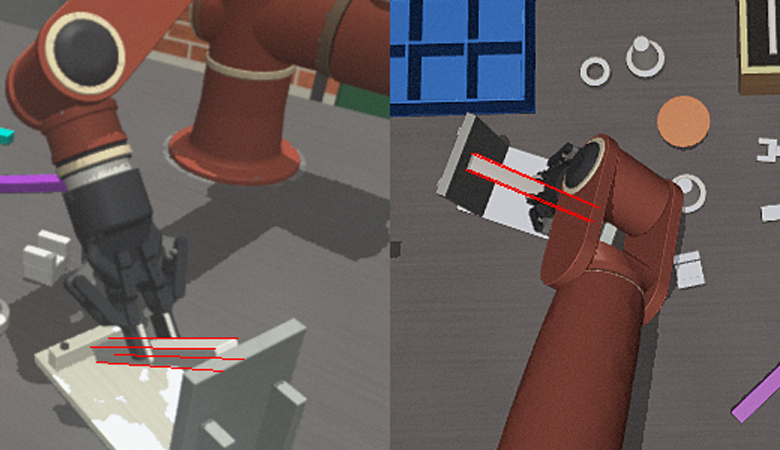

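The lower end is down at the strip, near crop (100,350). The upper end, at (240,345), is just short of the upright. I'll keep lowering it until it touches.

>>> apply_moves(moves=[[[0,-0.009,0],[0.01,0,0.08],1],[[0,-0.0175,0],[0.01,0,0.16],1],[[0,-0.0175,0],[0.01,0,0.16],1],[[0,-0.0175,0],[0.01,0,0.16],1]])

```text
time: 13.6
tool_pos: [0.5736, 0.1708, 0.0891]
tool_rot: [-0.184, 0.777, 0.543, 0.261]
contact_force: [2.2, 7.5, -3.9]
gripper_width: 0.26
grasp_force: 61.0
```

>>> apply_moves(moves=[[[0,-0.009,0],[0,0,0.08],1],[[0,-0.009,0],[0,0,0.08],1],[[0,-0.009,0],[0,0,0.08],1]])

```text
time: 13.9
tool_pos: [0.5738, 0.1713, 0.0886]
tool_rot: [-0.182, 0.778, 0.544, 0.257]
contact_force: [3.0, 6.7, -3.3]
gripper_width: 0.265
grasp_force: 61.0
```

```bash
python3 m.py; python3 -c "
from plant import manip;print(manip.state()['ft_torque'])"
```

```text
[0.5738 0.1713 0.0886] [-0.0974  0.0422  2.0055  0.7319  1.0489 -0.1107] [ 3.0364  6.6926 -3.3348] 0.26514619768755093
axis in rest 0.8017755952096697 -0.0014248899160698976 0.5976235141080942 tilt 36.69988331356568 yfinger 6.59677045435148e-05 -0.002472755534869475
bar centre rest 0.0016274491145896433 0.0013916671927080514 0.06643624210124441
[ 0.58094691 -0.23439463 -0.01205428]
```

>>> apply_moves(moves=[[[0,-0.009,0],[0,0,0.08],1],[[0,-0.0175,0],[0,0,0.16],1],[[0,-0.0175,0],[0,0,0.16],1],[[0,-0.0175,0],[0,0,0.16],1]])

```text
time: 14.3
tool_pos: [0.5741, 0.1717, 0.0882]
tool_rot: [-0.177, 0.78, 0.546, 0.25]
contact_force: [-4.1, 1.2, 5.8]
gripper_width: 0.264
grasp_force: 62.5
```

```bash
python3 m.py; python3 -c "
from plant import manip;print(manip.state()['ft_torque'])"
```

```text
[0.5741 0.1717 0.0882] [-0.0896  0.0427  2.0002  0.7101  1.0467 -0.0913] [-4.0587  1.1751  5.7974] 0.26356085815146635
axis in rest 0.8122956956319346 -0.0008471904649498725 0.5832452186912019 tilt 35.67911925315079 yfinger 0.0008208939665749549 -0.002595813754330434
bar centre rest 0.001950941826130057 0.0012283213320421614 0.0659311249935917
[0.97258364 0.35163556 0.38082825]
```

The load has come off the wrist and the plate is pushing back, so the bar is wedged in place. I'll open slowly.

>>> apply_moves(moves=[[[0,0,0],[0,0,0],0.4],[[0,0,0],[0,0,0],0.3],[[0,0,0],[0,0,0],0.2],[[0,0,0],[0,0,0],0.1],[[0,0,0],[0,0,0],0],[[0,0,0],[0,0,0],0],[[0,0,0],[0,0,0],0],[[0,0,0],[0,0,0],0]])

```text
time: 15.1
tool_pos: [0.5735, 0.171, 0.0861]
tool_rot: [-0.176, 0.78, 0.546, 0.249]
contact_force: [0.1, 1.5, 0.7]
gripper_width: 0.495
grasp_force: 0.0
```

>>> apply_moves(moves=[[[0,0,0],[0,0,-0.5],0],[[0,0,0],[0,0,-1.5],0],[[0,0,0],[0,0,-3],0],[[0,0,0],[0,0,-5],0],[[0,0,0],[0,0,-8],0],[[0,0,0],[0,0,-11],0],[[0,0,0],[0,0,-14],0],[[0,0,0],[-3,0,-17],0],[[0,0,0],[-6,0,-19],0],[[0,0,0],[-10,0,-20],0],[[0,0,0],[-14,0,-20],0],[[0,0,0],[-14,0,-20],0]])

```text
time: 16.3
tool_pos: [0.4931, -0.0481, 0.1658]
tool_rot: [-0.176, 0.782, 0.544, 0.248]
contact_force: [-0.1, 0.7, -0.2]
gripper_width: 0.499
grasp_force: 0.0
```

```bash
python3 - <<'E'
from m import *
cx,cz=.0003,.0675;Rt=pose(70,37).as_matrix();B=O+X*cx+[0,0,cz]
ims=[]
for n in("scene","top"):
  f=manip.grab_frame(n)
  for d in manip.spot_point(f,"long_bar_mid")[:3]:
    w=cam2w(f,d["location"])-O;print(n,round(d["score"],2),"rest frame",w@X,w@Y,w[2])
  k=f["image"][200:430,300:560] if n=="scene" else f["image"][90:320,110:370]
  ims.append(k)
cv2.imwrite("pics/fin.png",cv2.resize(np.hstack(ims)[:,:,::-1],None,fx=1.53,fy=1.53,interpolation=cv2.INTER_CUBIC))
E
```

```text
[ 0.4931 -0.0481  0.1658] [-0.5637 -0.1787  2.0609  0.6077  1.4404 -0.3455] [-0.1346  0.7293 -0.2024] 0.499136132172208
axis in rest 0.8146903768580068 -0.007587839808302919 0.5798465439596954 tilt 35.439750083136595 yfinger -0.00490166618869815 -0.006198644519046892
bar centre rest -0.23233838936816373 0.002266055014417047 0.14348876578127734
scene 0.86 rest frame -0.6729213457647865 0.1292575914147667 -0.006281433325396098
scene 0.77 rest frame -0.4323913215779451 0.137371869324951 -0.007264265291622162
scene 0.61 rest frame 0.001450573707464675 -0.00457828017987915 0.0674978571415986
top 0.66 rest frame -0.6704517520651209 0.1313203430704381 -0.006366675545035196
top 0.59 rest frame 0.006138770518898747 -0.003659428953732624 0.06295414307236266
```

View pics/fin.png

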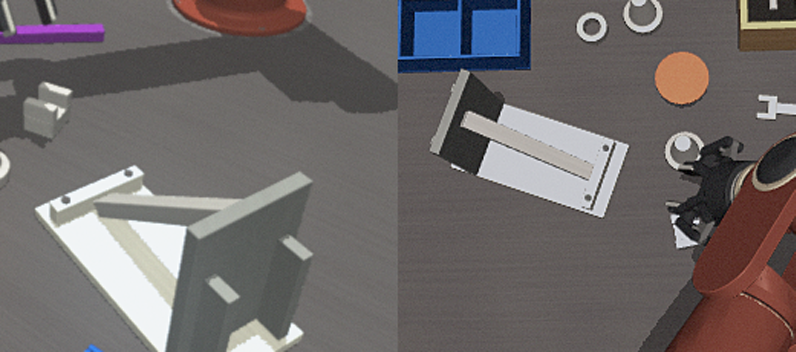

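The bar leans from the strip, at top crop (590,170), to mid-upright at (465,120). It's square to the plate, its centre is within about 5 mm of snug in both views, and the gripper is clear. Handing in.

```bash
python3 -c "
from plant import manip;print(manip.job_done())"
```

```text
the job is handed in; nothing more can be done
None
```

The long steel bar is propped on the rest, with its lower end on the floor against the strip and its upper end leaning square on the middle of the upright; I didn't touch the short bar or spanner, and handed the job in about 17 s into the 48 s limit.

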